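Eject the brass bushing of an evaporator bearing housing

ROBOT

A 6-joint arm with a two-finger parallel gripper is mounted at the origin on the work surface. World frame = base frame: x ahead of the robot, y to its left, z up, the work surface at z = 0. Lengths are in m, angles in rad, forces in N, time in s.
With the tool pointing down it reaches from about 0.275 to 0.85 m from the base axis. Payload 19 kg.
Tool frame: the origin (TCP) lies where the fingers leave the gripper's body, on its centre line; the fingertips stand 73 mm ahead of it and the grasp point (between the pads) lies 54 mm ahead of it; z points along the fingers, y is the line along which they close (so a half turn about z gives the same grasp; the last joint's range is limited). The gripper opens to 85 mm and grips with 20 to 120 N. Pads are 22 mm wide; open, the fingers measure 114 mm over their backs; the gripper's body (76 mm by 85 mm) begins 54 mm behind the grasp point. The pads swing forward as they close: fully open they stand 13 mm farther back than shut.
Start: joints at [-1.292, 0.15, 1.437, -0, 1.554, -0.134], TCP at [0.231, -0.527, 0.304] pointing down, gripper open.
Joint ranges: [-2.8, 2.8], [-0.68, 2.1], [0.12, 2.68], [-1.39, 4.53], [0.16, 2.79], [-2.81, 2.81]. Speed limits (rad/s): [1.89, 1.89, 2.22, 3.01, 3.01, 3.01].

INTERFACE

Orientations are given as a rotation vector (axis times angle).
In Python, from station import r, vision gives the robot as it stands. The module is installed in compiled form; this text tells all that it offers.
- The arm moves only by the tool move_arm, never from a script. Its argument "series" is a list of rows, each a list of 5 numbers: the finger opening in m, from 0 to 0.0854, then the shift along the tool's x, y, z in m, then the turn about the tool's z in rad. A call has exactly 8 rows; each row is the pose to reach, as a shift and turn from the pose commanded when the call began, along the tool's axes at that moment; what a row does not reach only later rows make up. A row lasts 1/8 s, in which the tool goes at most 62.5 mm and 10.7 degrees, less where a joint would pass 70% of its speed; a pose out of reach is approached as far as the arm can. A call with a gripper value outside its range is refused whole. The fingers move at their own pace and stop on an object; "newtons" is the grip in N (left out, the last holds). Time passes only in rows, so rows that repeat a pose let the fingers close, or fill a call up. It gives the time, the measured TCP pose, the force, the opening and the grip force at its end, in the units of the state.
- r.state(): the state, without advancing time (a new reading comes with each control period).
- vision.capture(name): name is "scene" or "top"; returns a dict with "img" (400x640x3 uint8, red, green, blue), "depth" (400x640 float32, m along the optical axis (not along the pixel's ray), 0 where there is no reading), "intrinsics" (3x3 intrinsics, pixels), "extrinsics" (4x4, takes a point from camera to world coordinates). Camera axes: x right, y up, looking along -z (the intrinsics and any distortion apply to the point x, -y, -z); pixel columns grow to the right and rows downward; lengths in m; the calibration is good to about 2 mm. A picture is of the moment at which its call begins.
- r.sign_off(): hands the job in; it is judged then, once.
The state is a dict: "clock": time; "joint_pos": joint angles; "joint_vel": joint speeds; "joint_torque": joint torques, N m; "ee_pos": TCP position; "tcp_rot": TCP orientation; "wrist_force": force on the tool from outside, world axes, zero at the start; "wrist_torque": the same for the moment, N m; "gripper_width": finger opening in m; "grip_force": force on a finger pad.
Only numpy, scipy, OpenCV 4.12 (cv2) and the standard library are available. Lean on these libraries where they do the work, as an engineer would, in place of code of your own. Each camera call takes 0.05 s, during which the arm holds its last target. There are 200 camera calls.

TASK

Set the aluminium housing that holds the brass bushing down flat over the post of the red ejector stand, so that the post goes up through the hole in its underside and pokes the bushing up out of its recess. Then, leaving the housing on the stand, lift the brass bushing out and stand it upright in the blue tray.

Things in the scene. Friction and masses are not known exactly. Their poses are not given: they have to be found in the camera images.
- housing: Bare aluminium block 84 (x) x 60 (y) x 40 (z) mm, about 0.35 kg, lying flat and loose; grip it across its 60 mm width. In its middle a round recess, 45.5 mm diameter and 30 mm deep, open at the top, holds the brass bushing; an access hole of 36 mm diameter goes on through the 10 mm thick bottom. Origin at the centre of the underside, on the axis of the recess; z up. A second, identical housing beside it holds a white bushing: it is not part of the job.
- bushing: Brass bushing, a cylinder 44 mm in diameter and 30 mm tall with closed bottom and a dark 18 mm bore mark on its top, about 0.16 kg. It starts loose but close-fitting in the recess of the housing, its top flush with the housing's top, so it cannot be gripped there. Once the housing sits flat on the stand, the bushing stands 22 mm proud of the housing's top, its underside on the post. Origin at the centre of its underside; z is its axis.
- stand: Ejector stand, fixed to the bench: a red disc 130 mm in diameter and 10 mm thick with an upright steel post in its middle, 20 mm in diameter and 32 mm tall above the disc (post top 42 mm above the bench). Origin at the centre of the disc's underside on the bench, z up. The housing may sit on it at any yaw, anywhere that the 36 mm hole clears the post (up to 8 mm off centre).
- tray: Blue open tray, loose, 150 x 150 mm, 20 mm high, walls and floor 5 mm thick, 0.35 kg. Origin at the centre of its underside; z up; the inner floor is 5 mm above the origin.
Not all that is in view belongs to the job. There is more than one size of the bushing; the job needs the largest.

How it is judged:
By the outcome, as a careful person would: the job done as asked, in the order asked, and still so for the second after the job is handed in, with the robot touching nothing.
It also fails if it takes over 67 s, if anything falls off the work surface, if the arm or the gripper's body presses on something with over 40 N, if the wrist force passes 120 N, or if a joint passes its speed limit or range.

## Working session

There is one attempt and no reset: what is moved stays moved. The work goes in short steps, Python scripts to look and compute and a tool call to move; the robot and the scene stay as the last step left them, time stands still between calls to the robot, and variables do not carry over. Pictures are saved under pics/ and viewed, at most 10 in all, crops included, and the job is handed in when it is done.

Besides the shell and the picture viewer there is one more tool, called after "Request:" as name([rows], argument=value, ...), one row to a line, values as JSON. move_arm: Moves the arm, as the interface text tells. Its arguments: {"type":"object","properties":{"series":{"type":"array","items":{"type":"array","items":{"type":"number"}}},"newtons":{"type":"number"}},"required":["series"]}

```bash
mkdir -p pics
cat > h.py <<'E'
import numpy as np, cv2
from station import r, vision
def cap(n):
    c=vision.capture(n); return c
def save(img,name,scale=1):
    cv2.imwrite('pics/'+name,cv2.resize(img[:,:,::-1],None,fx=scale,fy=scale,interpolation=cv2.INTER_CUBIC))
def ray(c,u,v,z):
    K=c['intrinsics'];E=c['extrinsics']
    d=np.array([(u-K[0,2])/K[0,0],-(v-K[1,2])/K[1,1],-1.]); d=E[:3,:3]@d; o=E[:3,3]
    return o+d*(z-o[2])/d[2]
def dep(c,u,v):
    K=c['intrinsics'];E=c['extrinsics'];D=c['depth'][int(v),int(u)]
    return (E@np.array([(u-K[0,2])/K[0,0]*D,-(v-K[1,2])/K[1,1]*D,-D,1]))[:3]
E
python3 - <<'E'
from h import *
for n in('top','scene'):
    c=cap(n); save(c['img'],n+'1.png',1.25); print(c['intrinsics'].round(1).tolist(),c['extrinsics'].round(3).tolist(),[k for k in c])
s=r.state();print(s['clock'],s['ee_pos'],s['tcp_rot'],s['gripper_width'])
E
```

```text
[[516.9, 0.0, 319.0], [0.0, 516.9, 200.0], [0.0, 0.0, 1.0]] [[-0.008, 0.99, -0.144, 0.368], [-1.0, -0.007, 0.011, -0.001], [0.01, 0.144, 0.989, 1.123], [0.0, 0.0, 0.0, 1.0]] ['img', 'depth', 'intrinsics', 'extrinsics']
[[515.6, 0.0, 317.0], [0.0, 515.6, 198.6], [0.0, 0.0, 1.0]] [[-0.265, -0.829, 0.492, 1.062], [0.964, -0.235, 0.122, 0.159], [0.014, 0.507, 0.862, 0.996], [0.0, 0.0, 0.0, 1.0]] ['img', 'depth', 'intrinsics', 'extrinsics']
0.1 [ 0.23058295 -0.52657709  0.3033556 ] [-3.07386452e+00 -6.43608400e-01  2.00195905e-04] 0.08567561232325256
```

View pics/top1.png

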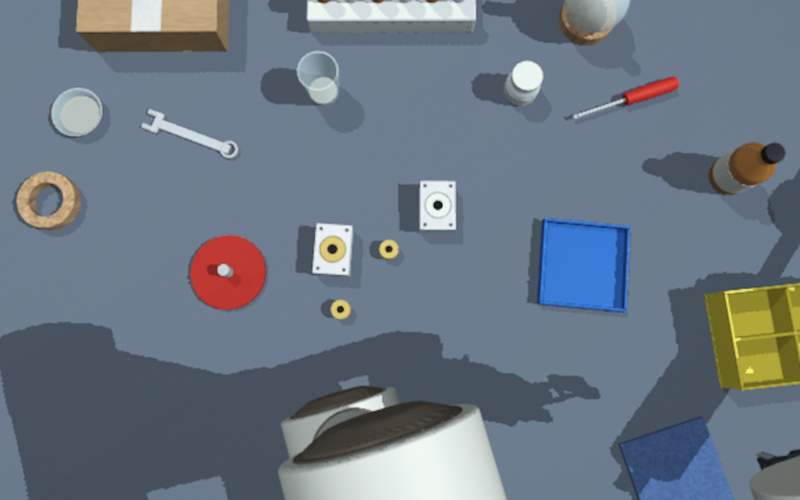

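View pics/scene1.png

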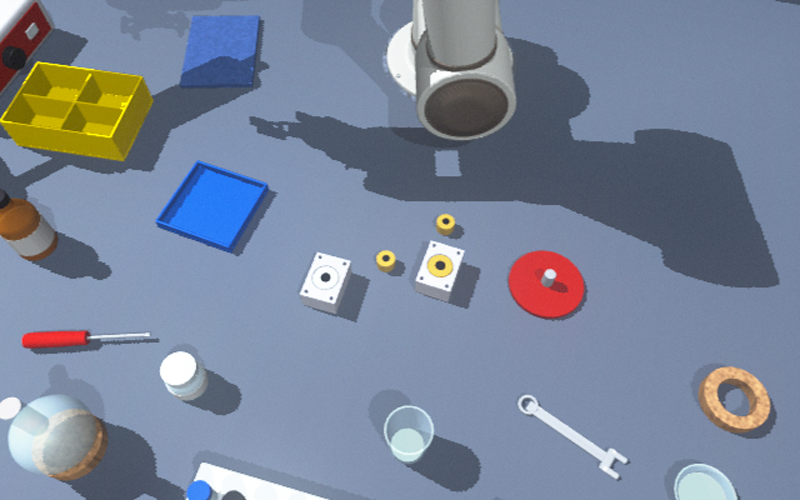

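The top view (800-px scale) shows these bushings:
- Brass bushing in a housing at (333,249).
- White bushing in the twin housing at (438,205), not part of the job.
- Two small loose brass bushings at (389,249) and (340,309).

The large brass one in the housing fits the description. The stand is at (228,272) and the tray at (584,265).

```bash
cat > m.py <<'E'
from h import *
def big(m,near=None,amin=60):
    cs=[q for q in cv2.findContours(m.astype(np.uint8),0,1)[0] if cv2.contourArea(q)>amin]
    return cs
R={'top':None,'scene':None}
for n,roi in(('top',(240,170,55,60)),('scene',(325,185,55,62))):
    c=cap(n); im=c['img']; hsv=cv2.cvtColor(im,cv2.COLOR_RGB2HSV); H,S,V=cv2.split(hsv)
    x,y,w,h=roi
    if n=='top': save(im[140:270,140:380],'crop1.png',3.3)
    # brass
    b=((H>15)&(H<35)&(S>90)&(V>100))
    for q in big(b,amin=100):
        e=cv2.fitEllipse(q); cx,cy=e[0]
        print(n,'brass',np.round(e[0],1),np.round(e[1],1),ray(c,cx,cy,.04).round(4), dep(c,cx+6,cy).round(3)) if cv2.contourArea(q)<2500 else 0
    # housing top: bright, low-saturation
    m=np.zeros_like(b); m[y:y+h,x:x+w]=((V>190)&(S<40))[y:y+h,x:x+w]
    for q in big(m):
        rc=cv2.minAreaRect(q); pts=np.array([ray(c,*p,.04)[:2] for p in cv2.boxPoints(rc)])
        print(n,'house',rc,pts.round(4).tolist(),pts.mean(0))
    red=((H<8)|(H>172))&(S>150)&(V>100)
    for q in big(red,amin=1500):
        e=cv2.fitEllipse(cv2.convexHull(q)); 
        p=np.array([ray(c,*t[0],.01)[:2] for t in cv2.convexHull(q)]).astype(np.float32)
        print(n,'red',e,ray(c,*e[0],.01),cv2.minEnclosingCircle(p))
    bl=(H>100)&(H<115)&(S>190)&(V>90)
    for q in big(bl,amin=1500):
        rc=cv2.minAreaRect(q); pts=np.array([ray(c,*p,.02)[:2] for p in cv2.boxPoints(rc)])
        print(n,'blue',rc,ray(c,*rc[0],.01).round(3),pts.round(3).tolist())
E
python3 m.py
```

```text
top brass [271.9 247.2] [14.2 15. ] [0.4268 0.0868 0.04  ] [0.428 0.076 0.021]
top brass [310.3 199.2] [14.1 14.6] [0.5276 0.006  0.04  ] [ 0.53  -0.007  0.022]
top brass [265.6 199. ] [18.6 19.2] [0.5287 0.1006 0.04  ] [0.528 0.088 0.044]
top brass [ 26.  153.7] [53.  73.4] [0.6298 0.612  0.04  ] [0.639 0.621 0.   ]
top brass [ 40.3 161.1] [30.8 34.1] [0.6136 0.5807 0.04  ] [0.622 0.587 0.003]
top brass [610.1 138.4] [ 9.8 19.1] [ 0.6566 -0.6444  0.04  ] [ 0.639 -0.619  0.104]
top brass [468.4  14.6] [26.8 41.1] [ 0.9435 -0.3506  0.04  ] [ 0.914 -0.346  0.095]
top brass [184.1  28.6] [39.8 49.2] [0.9122 0.2839 0.04  ] [ 0.932  0.281 -0.   ]
top house ((265.6617431640625, 198.8970489501953), (29.067975997924805, 39.88218307495117), 4.398705005645752) [[0.4892, 0.1339], [0.5743, 0.1283], [0.5691, 0.0667], [0.4841, 0.0729]] [0.52918198 0.10046517]
top red ((182.15863037109375, 217.59828186035156), (58.10464096069336, 59.91107940673828), 57.46467590332031) [0.49376598 0.28321289 0.01      ] ((0.4945703446865082, 0.28307655453681946), 0.0645095556974411)
scene brass [351.6 212.3] [17.  19.3] [0.5288 0.1031 0.04  ] [0.526 0.115 0.04 ]
scene brass [308.2 208.2] [14.2 15.9] [0.5441 0.0117 0.04  ] [0.531 0.021 0.022]
scene brass [355.9 179. ] [13.9 16. ] [0.4447 0.0927 0.04  ] [0.43  0.104 0.023]
scene house ((351.6000061035156, 212.1999969482422), (29.725406646728516, 35.417503356933594), 18.43494987487793) [[0.5678, 0.0699], [0.4816, 0.0727], [0.488, 0.1368], [0.5732, 0.1317]] [0.52765016 0.1027975 ]
scene red ((436.68902587890625, 227.10398864746094), (51.97382736206055, 60.65245819091797), 113.17433166503906) [0.49740526 0.28642261 0.01      ] ((0.49558714032173157, 0.2856416702270508), 0.06543342024087906)
scene blue ((168.6554412841797, 162.09068298339844), (61.68819808959961, 69.75013732910156), 30.256441116333008) [ 0.498 -0.335  0.01 ] [[0.568, -0.409], [0.387, -0.405], [0.438, -0.249], [0.609, -0.263]]
```

View pics/crop1.png

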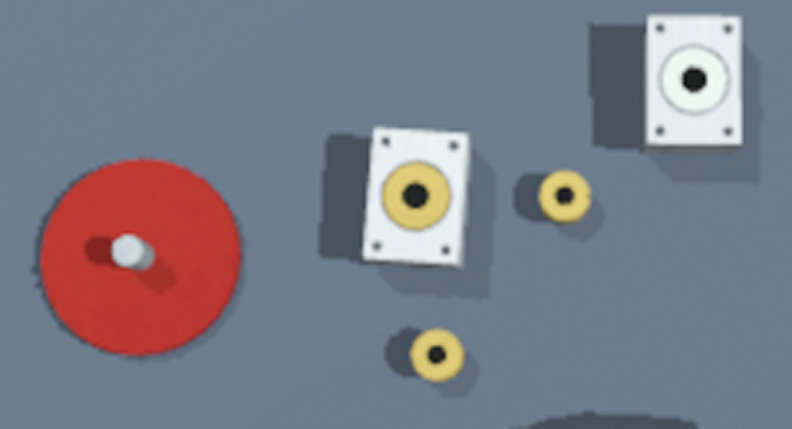

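The crop confirms the target: the brass ring in the white housing at crop (415,195) is the large bushing. The two loose ones are smaller, and the other housing's bushing is white.

Housing ≈ (0.529, 0.102) with its long axis at −4°, top at 0.04. Stand ≈ (0.495, 0.2845), radius 65 mm, which matches. Moving.

Request:
move_arm([
  [0.0854,0.04,-0.035,0.004,0.04],
  [0.0854,0.08,-0.07,0.008,0.08],
  [0.0854,0.12,-0.105,0.012,0.12],
  [0.0854,0.16,-0.14,0.016,0.16],
  [0.0854,0.2,-0.175,0.02,0.2],
  [0.0854,0.24,-0.21,0.024,0.24],
  [0.0854,0.28,-0.245,0.027,0.28],
  [0.0854,0.32,-0.28,0.03,0.32],
])

```text
clock: 1.2
ee_pos: [0.4118, -0.1401, 0.2739]
tcp_rot: [3.138, 0.143, 0.001]
wrist_force: [1.0, -0.6, 0.1]
gripper_width: 0.0856
grip_force: 0.0
```

```bash
cat > go.py <<'E'
import sys
from h import *
from scipy.spatial.transform import Rotation as Ro
# usage: go.py x y z yaw_deg(tool x) -> shift in tool axes, turn
x,y,z,yaw=map(float,sys.argv[1:5]); s=r.state()
R=Ro.from_rotvec(s['tcp_rot']).as_matrix(); cy=np.degrees(np.arctan2(R[1,0],R[0,0]))
d=R.T@(np.array([x,y,z])-s['ee_pos']); t=np.radians((cy-yaw+90)%180-90)
print('t',s['clock'],'pos',s['ee_pos'].round(4),'yaw',round(cy,2),'tilt',R[:,2].round(4),'shift',d.round(4),'turn',round(t,4),'q',np.round(s['joint_pos'],2),'F',np.round(s['wrist_force'],1),'w',s['gripper_width'],s['grip_force'])
E
python3 go.py 0.529 0.102 0.2 -4
python3 - <<'E'
from h import *
c=cap('top'); H,S,V=cv2.split(cv2.cvtColor(c['img'],cv2.COLOR_RGB2HSV))
m=((H>98)&(H<118)&(S>170)&(V>80)).astype(np.uint8)
for q in cv2.findContours(m,0,1)[0]:
    if cv2.contourArea(q)>800:
        rc=cv2.minAreaRect(q);print(rc,ray(c,*rc[0],.02).round(3),[ray(c,*p,.02)[:2].round(3).tolist() for p in cv2.boxPoints(rc)])
print(ray(c,178.5,216,.042))
E
```

```text
t 1.2 pos [ 0.4118 -0.1401  0.2739] yaw 5.23 tilt [ 4.e-04 -1.e-04 -1.e+00] shift [ 0.1388 -0.2305  0.0739] turn 0.1611 q [-0.51 -0.13  1.79  0.    1.49  0.97] F [ 1.  -0.6  0.1] w 0.0855886153696595 0.0
((467.8531494140625, 194.57937622070312), (70.85686492919922, 34.201171875), 5.31454610824585) [ 0.538 -0.335  0.02 ] [[0.509, -0.254], [0.584, -0.264], [0.568, -0.417], [0.494, -0.406]]
[0.49357972 0.28281278 0.042     ]
```

Request:
move_arm([
  [0.0854,0.025,-0.045,0.01,0.03],
  [0.0854,0.05,-0.09,0.02,0.06],
  [0.0854,0.075,-0.135,0.035,0.09],
  [0.0854,0.1,-0.175,0.05,0.12],
  [0.0854,0.12,-0.21,0.06,0.15],
  [0.0854,0.139,-0.23,0.074,0.161],
  [0.0854,0.139,-0.23,0.074,0.161],
  [0.0854,0.139,-0.23,0.074,0.161],
])

```text
clock: 2.25
ee_pos: [0.5283, 0.0997, 0.2]
tcp_rot: [3.14, -0.107, -0.0]
wrist_force: [0.2, 0.2, 0.1]
gripper_width: 0.0854
grip_force: 0.0
```

```bash
python3 go.py 0.529 0.102 0.076 -4
python3 - <<'E'
from h import *
c=cap('scene'); save(c['img'][100:260,230:470],'s2.png',3.3)
c=cap('top'); H,S,V=cv2.split(cv2.cvtColor(c['img'],cv2.COLOR_RGB2HSV))
m=((H>98)&(H<118)&(S>170)&(V>80)).astype(np.uint8)
for q in cv2.findContours(m,0,1)[0]:
    if cv2.contourArea(q)>800:
        rc=cv2.minAreaRect(q);print(rc,ray(c,*rc[0],.02).round(3),[ray(c,*p,.02)[:2].round(3).tolist() for p in cv2.boxPoints(rc)])
E
```

```text
t 2.25 pos [0.5283 0.0997 0.2   ] yaw -3.89 tilt [-3.e-04 -1.e-04 -1.e+00] shift [ 0.0006 -0.0023  0.124 ] turn 0.0019 q [ 0.04  0.13  1.67 -0.    1.34  1.68] F [0.2 0.2 0.1] w 0.08543202739864646 0.0
((467.0176086425781, 211.77056884765625), (71.32774353027344, 69.48703002929688), 4.39870548248291) [ 0.501 -0.331  0.02 ] [[0.433, -0.246], [0.583, -0.264], [0.57, -0.418], [0.42, -0.398]]
```

View pics/s2.png

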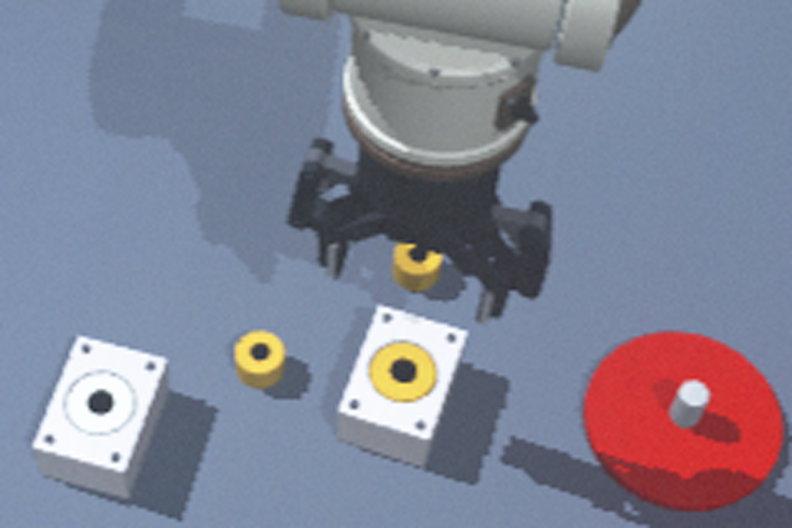

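The gripper hangs open above the brass housing (crop (402,370)), with its closing line across the 60 mm width. The stand post is at (690,400), and the small bushings are clear of the fingers.

Request:
move_arm([
  [0.0854,0.001,-0.002,0.025,0],
  [0.0854,0.001,-0.002,0.05,0],
  [0.0854,0.001,-0.002,0.075,0],
  [0.0854,0.001,-0.002,0.095,0],
  [0.0854,0.001,-0.002,0.11,0],
  [0.0854,0.001,-0.002,0.12,0],
  [0.0854,0.001,-0.002,0.124,0],
  [0.0854,0.001,-0.002,0.124,0],
], newtons=60)

```text
clock: 3.35
ee_pos: [0.5298, 0.102, 0.0761]
tcp_rot: [-3.14, 0.107, -0.0]
wrist_force: [-0.1, 0.9, 0.1]
gripper_width: 0.0852
grip_force: 0.0
```

Request:
move_arm([
  [0.05,0,0,0,0],
  [0.05,0,0,0,0],
  [0.05,0,0,0,0],
  [0.05,0,0,0,0],
  [0.05,0,0,0,0],
  [0.05,0,0,0,0],
  [0.05,0,0,0,0],
  [0.05,0,0,0,0],
], newtons=60)

```text
clock: 4.35
ee_pos: [0.5299, 0.1021, 0.0766]
tcp_rot: [-3.14, 0.107, -0.002]
wrist_force: [-2.7, -0.3, 5.7]
gripper_width: 0.0592
grip_force: 66.1
```

Request:
move_arm([
  [0.05,0,0,-0.005,0],
  [0.05,0,0,-0.015,0],
  [0.05,0,0,-0.03,0],
  [0.05,0,0,-0.045,0],
  [0.05,0,0,-0.06,0],
  [0.05,0,0,-0.07,0],
  [0.05,0,0,-0.075,0],
  [0.05,0,0,-0.075,0],
])

```text
clock: 5.35
ee_pos: [0.5297, 0.102, 0.151]
tcp_rot: [-3.14, 0.107, -0.0]
wrist_force: [-0.3, -0.2, -4.8]
gripper_width: 0.0592
grip_force: 65.6
```

```bash
python3 go.py 0.495 0.284 0.151 -4
python3 - <<'E'
from h import *
c=cap('scene'); save(c['img'][70:250,250:490],'s3.png',3.3)
E
```

```text
t 5.35 pos [0.5297 0.102  0.151 ] yaw -3.91 tilt [ 2.e-04  1.e-04 -1.e+00] shift [-4.700e-02 -1.792e-01  1.000e-04] turn 0.0016 q [0.05 0.18 1.72 0.   1.24 1.69] F [-0.3 -0.2 -4.8] w 0.059227178860816514 65.55291404823947
```

View pics/s3.png

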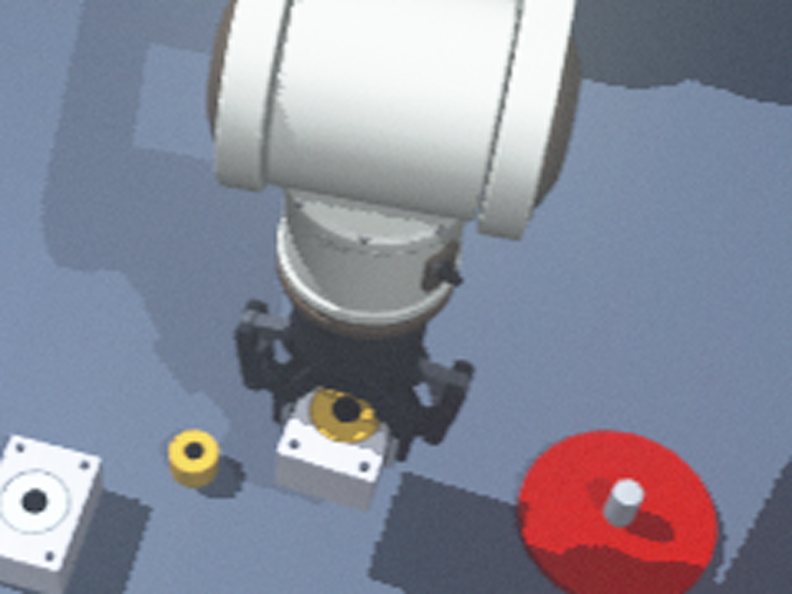

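The housing is held level with the brass bushing still in it (crop (345,410)), and the wrist force of about 5 N matches housing plus bushing. Next, carry it over the post.

Request:
move_arm([
  [0.05,-0.005,-0.02,0,0],
  [0.05,-0.013,-0.05,0,0],
  [0.05,-0.021,-0.08,0,0],
  [0.05,-0.029,-0.11,0,0],
  [0.05,-0.037,-0.14,0,0],
  [0.05,-0.042,-0.165,0,0],
  [0.05,-0.046,-0.179,0,0],
  [0.05,-0.046,-0.179,0,0],
])

```text
clock: 6.4
ee_pos: [0.4957, 0.2841, 0.1505]
tcp_rot: [3.14, -0.105, -0.001]
wrist_force: [-0.5, 0.2, -5.9]
gripper_width: 0.0592
grip_force: 65.9
```

```bash
python3 go.py 0.495 0.284 0.0865 -4
```

```text
t 6.4 pos [0.4957 0.2841 0.1505] yaw -3.85 tilt [-7.e-04 -3.e-04 -1.e+00] shift [-0.0006  0.0001  0.064 ] turn 0.0026 q [0.39 0.24 1.65 0.   1.25 2.02] F [-0.5  0.2 -5.9] w 0.059246099060745884 65.9499332595442
```

Request:
move_arm([
  [0.05,0,0,0.01,0],
  [0.05,0,0,0.02,0],
  [0.05,0,0,0.028,0],
  [0.05,0,0,0.034,0],
  [0.05,0,0,0.04,0],
  [0.05,0,0,0.046,0],
  [0.05,0,0,0.052,0],
  [0.05,0,0,0.052,0],
])

```text
clock: 7.4
ee_pos: [0.4958, 0.2837, 0.0985]
tcp_rot: [3.14, -0.107, -0.001]
wrist_force: [1.0, 0.9, -3.2]
gripper_width: 0.059
grip_force: 66.1
```

```bash
python3 go.py 0.495 0.284 0.0865 -4
python3 - <<'E'
from h import *
c=cap('scene'); save(c['img'][100:280,320:560],'s4.png',3.3)
E
```

```text
t 7.4 pos [0.4958 0.2837 0.0985] yaw -3.9 tilt [-6.e-04 -1.e-04 -1.e+00] shift [-0.0008 -0.0003  0.012 ] turn 0.0017 q [0.38 0.3  1.7  0.   1.15 2.02] F [ 1.   0.9 -3.2] w 0.05901449219063433 66.06466277145955
```

View pics/s4.png

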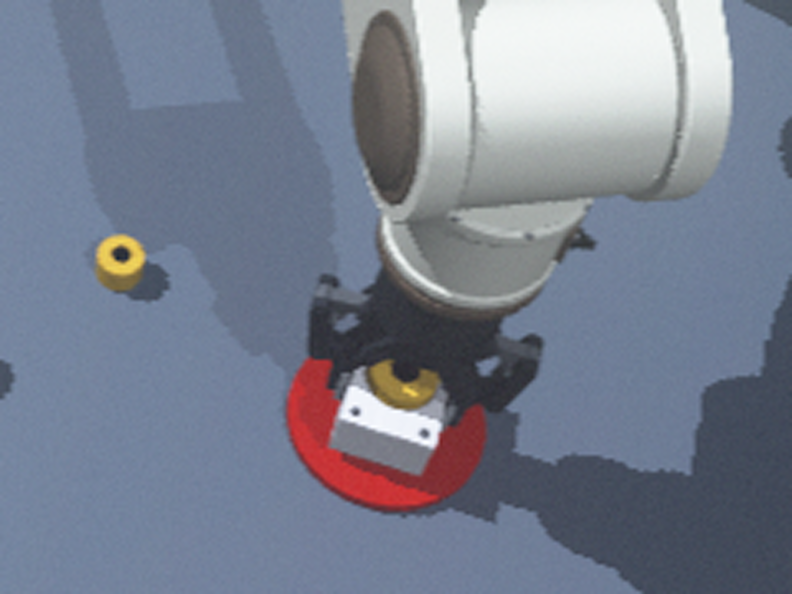

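The post has entered the hole and the bushing is rising at (403,385). The force is still low, so I'll lower the last ~12 mm and release.

Request:
move_arm([
  [0.05,0,0,0.003,0],
  [0.05,0,0,0.006,0],
  [0.05,0,0,0.008,0],
  [0.05,0,0,0.01,0],
  [0.05,0,0,0.011,0],
  [0.05,0,0,0.012,0],
  [0.05,0,0,0.012,0],
  [0.05,0,0,0.012,0],
])

```text
clock: 8.45
ee_pos: [0.496, 0.2837, 0.087]
tcp_rot: [-3.14, 0.107, -0.0]
wrist_force: [0.8, 1.1, -4.3]
gripper_width: 0.0591
grip_force: 66.1
```

Request:
move_arm([
  [0.05,0,0,0.0005,0],
  [0.05,0,0,0.001,0],
  [0.05,0,0,0.001,0],
  [0.05,0,0,0.001,0],
  [0.05,0,0,0.001,0],
  [0.05,0,0,0.001,0],
  [0.05,0,0,0.001,0],
  [0.05,0,0,0.001,0],
])

```text
clock: 9.45
ee_pos: [0.496, 0.2838, 0.0866]
tcp_rot: [-3.14, 0.107, -0.0]
wrist_force: [-4.8, -1.7, 8.6]
gripper_width: 0.0591
grip_force: 67.7
```

Contact: the housing is seated on the disc. Release and retreat upward.

Request:
move_arm([
  [0.0854,0,0,0,0],
  [0.0854,0,0,0,0],
  [0.0854,0,0,0,0],
  [0.0854,0,0,0,0],
  [0.0854,0,0,0,0],
  [0.0854,0,0,-0.01,0],
  [0.0854,0,0,-0.03,0],
  [0.0854,0,0,-0.06,0],
])

```text
clock: 10.45
ee_pos: [0.4957, 0.2836, 0.1467]
tcp_rot: [3.139, -0.107, -0.002]
wrist_force: [0.4, -0.6, 0.2]
gripper_width: 0.0851
grip_force: 0.0
```

Request:
move_arm([
  [0.0854,0,0,-0.02,0],
  [0.0854,-0.02,0,-0.04,0],
  [0.0854,-0.06,0.03,-0.06,0],
  [0.0854,-0.1,0.07,-0.06,0],
  [0.0854,-0.12,0.11,-0.06,0],
  [0.0854,-0.12,0.13,-0.06,0],
  [0.0854,-0.12,0.13,-0.06,0],
  [0.0854,-0.12,0.13,-0.06,0],
])

```text
clock: 11.45
ee_pos: [0.3676, 0.1625, 0.2064]
tcp_rot: [-3.139, 0.108, -0.001]
wrist_force: [-0.2, 0.2, -0.1]
gripper_width: 0.0853
grip_force: 0.0
```

```bash
python3 - <<'E'
from h import *
a=[]
for n in('top','scene'):
    c=cap(n); H,S,V=cv2.split(cv2.cvtColor(c['img'],cv2.COLOR_RGB2HSV))
    b=((H>15)&(H<35)&(S>90)&(V>100)).astype(np.uint8)
    for q in cv2.findContours(b,0,1)[0]:
        e=cv2.minAreaRect(q)
        p=ray(c,*e[0],.072)
        if cv2.contourArea(q)>60 and abs(p[0]-.5)<.06 and abs(p[1]-.284)<.06: print(n,e,p.round(4),dep(c,e[0][0]+6,e[0][1]).round(4),dep(c,e[0][0],e[0][1]+5).round(4),'hous',dep(c,e[0][0],e[0][1]+17).round(4),dep(c,e[0][0],e[0][1]-17).round(4))
    a.append(cv2.resize(c['img'][160:260,130:260] if n=='top' else c['img'][170:270,370:500],None,fx=3,fy=3))
save(np.hstack(a),'s5.png',1)
E
python3 go.py .496 .284 .17 -4
```

```text
top ((176.54998779296875, 214.3500213623047), (22.76839828491211, 19.922346115112305), 18.43494987487793) [0.4935 0.279  0.072 ] [0.4933 0.2665 0.0733] [0.4833 0.2788 0.0717] hous [0.4605 0.2834 0.0513] [0.532  0.286  0.0502]
scene ((441.32757568359375, 214.43101501464844), (20.98357391357422, 22.840526580810547), 21.801406860351562) [0.5012 0.2832 0.072 ] [0.4971 0.2952 0.0708] [0.5123 0.285  0.0712] hous [0.5279 0.2919 0.0504] [ 0.4133  0.2866 -0.0011]
t 11.55 pos [0.3675 0.1627 0.206 ] yaw -3.87 tilt [-2.e-04  2.e-04 -1.e+00] shift [ 0.12   -0.1297  0.036 ] turn 0.0022 q [ 0.22 -0.16  1.95  0.    1.36  1.86] F [-0.5  0.1 -0.1] w 0.085299552015594 0.0
```

View pics/s5.png

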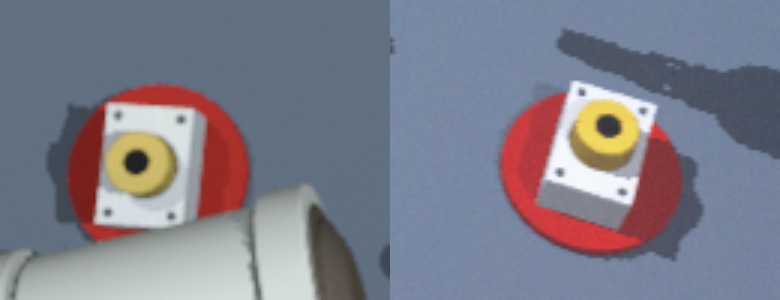

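The housing sits flat with its top at 0.050, and the bushing stands proud with its top at 0.072, as specified. Next, grip the bushing just above the housing top.

Request:
move_arm([
  [0.0854,0.02,-0.022,0,0],
  [0.0854,0.04,-0.044,0,0],
  [0.0854,0.06,-0.065,0,0],
  [0.0854,0.08,-0.087,0.01,0],
  [0.0854,0.1,-0.11,0.02,0],
  [0.0854,0.118,-0.129,0.03,0],
  [0.0854,0.118,-0.129,0.04,0],
  [0.0854,0.118,-0.129,0.04,0],
])

```text
clock: 12.55
ee_pos: [0.4932, 0.2829, 0.1648]
tcp_rot: [3.139, -0.106, -0.003]
wrist_force: [0.0, 0.0, 0.5]
gripper_width: 0.0856
grip_force: 0.0
```

```bash
python3 go.py .495 .2835 .123 -4
python3 - <<'E'
from h import *
c=cap('top');print(ray(c,175.3,213.7,.072)); c=cap('scene');print(ray(c,442.7,211.7,.072))
E
```

```text
t 12.55 pos [0.4932 0.2829 0.1648] yaw -3.87 tilt [-2.2e-03 -8.0e-04 -1.0e+00] shift [ 0.0019 -0.0008  0.0418] turn 0.0022 q [0.39 0.22 1.64 0.   1.28 2.02] F [0.  0.  0.5] w 0.08556118275435842 0.0
[0.49486755 0.28160996 0.072     ]
[0.49406766 0.28496462 0.072     ]
```

Request:
move_arm([
  [0.0854,0.001,0,0.01,0],
  [0.0854,0.001,0,0.02,0],
  [0.0854,0.001,0,0.03,0],
  [0.0854,0.001,0,0.036,0],
  [0.0854,0.001,0,0.04,0],
  [0.0854,0.001,0,0.042,0],
  [0.0854,0.001,0,0.042,0],
  [0.0854,0.001,0,0.042,0],
])

```text
clock: 13.65
ee_pos: [0.495, 0.2829, 0.1242]
tcp_rot: [-3.139, 0.107, -0.001]
wrist_force: [-0.7, -0.2, -0.5]
gripper_width: 0.0852
grip_force: 0.0
```

Request:
move_arm([
  [0.07,0,0,0,0],
  [0.06,0,0,0,0],
  [0.05,0,0,0,0],
  [0.035,0,0,0,0],
  [0.035,0,0,0,0],
  [0.035,0,0,0,0],
  [0.035,0,0,0,0],
  [0.035,0,0,0,0],
], newtons=40)

```text
clock: 14.65
ee_pos: [0.495, 0.2829, 0.1242]
tcp_rot: [-3.139, 0.107, -0.001]
wrist_force: [-1.0, -0.2, 4.9]
gripper_width: 0.0425
grip_force: 40.8
```

Request:
move_arm([
  [0.035,0,0,-0.004,0],
  [0.035,0,0,-0.01,0],
  [0.035,0,0,-0.018,0],
  [0.035,0,0,-0.026,0],
  [0.035,0,0,-0.036,0],
  [0.035,0,0,-0.05,0],
  [0.035,0,0,-0.06,0],
  [0.035,0,0,-0.06,0],
])

```text
clock: 15.65
ee_pos: [0.4952, 0.2829, 0.185]
tcp_rot: [-3.139, 0.107, -0.002]
wrist_force: [-0.4, 0.4, -1.9]
gripper_width: 0.0425
grip_force: 40.9
```

```bash
python3 go.py .5 -.333 .185 -4
python3 - <<'E'
from h import *
c=cap('scene'); save(c['img'][100:280,320:560],'s6.png',3.3)
E
```

```text
t 15.65 pos [0.4952 0.2829 0.185 ] yaw -3.91 tilt [ 1.4e-03  7.0e-04 -1.0e+00] shift [ 4.680e-02  6.141e-01 -5.000e-04] turn 0.0016 q [0.38 0.21 1.62 0.   1.32 2.02] F [-0.4  0.4 -1.9] w 0.04246853476744306 40.90711886412464
```

View pics/s6.png

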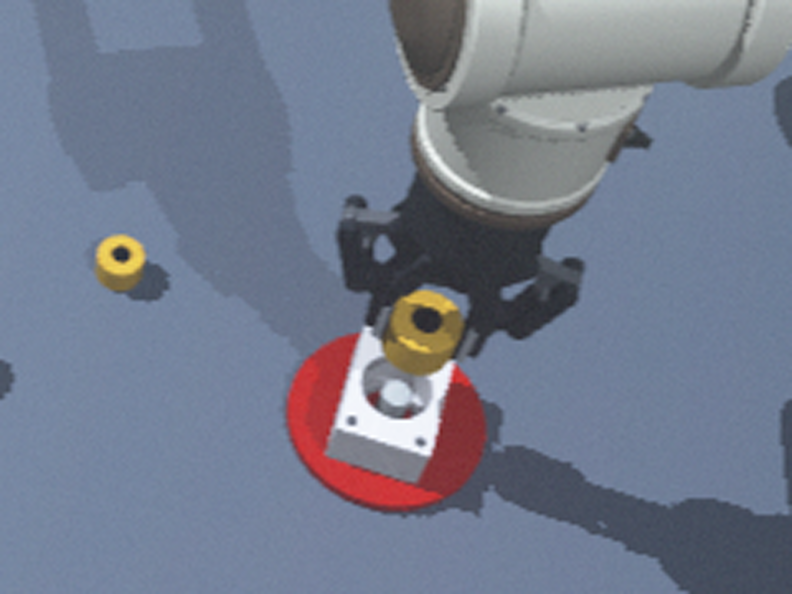

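The bushing is held upright at (425,330), and the housing stays seated with the post visible in it at (397,395). Next, carry the bushing to the tray.

Request:
move_arm([
  [0.035,0.001,0.015,0,0],
  [0.035,0.003,0.045,0,0],
  [0.035,0.006,0.085,0,0],
  [0.035,0.01,0.13,0,0],
  [0.035,0.014,0.175,0,0],
  [0.035,0.017,0.22,0,0],
  [0.035,0.02,0.265,0,0],
  [0.035,0.023,0.31,0,0],
])

```text
clock: 16.7
ee_pos: [0.496, -0.0301, 0.1836]
tcp_rot: [-3.14, 0.108, 0.001]
wrist_force: [0.5, 0.2, -1.2]
gripper_width: 0.0422
grip_force: 40.9
```

Request:
move_arm([
  [0.035,0.003,0.045,0,0],
  [0.035,0.006,0.09,0,0],
  [0.035,0.01,0.135,0,0],
  [0.035,0.014,0.18,0,0],
  [0.035,0.018,0.225,0,0],
  [0.035,0.021,0.265,0,0],
  [0.035,0.024,0.29,0,0],
  [0.035,0.024,0.304,0,0],
])

```text
clock: 17.7
ee_pos: [0.4995, -0.334, 0.1834]
tcp_rot: [-3.139, 0.108, 0.001]
wrist_force: [-0.4, 0.3, -0.3]
gripper_width: 0.0427
grip_force: 40.9
```

```bash
python3 go.py .5 -.333 .0875 -4
```

```text
t 17.7 pos [ 0.4995 -0.334   0.1834] yaw -3.95 tilt [-6.e-04  7.e-04 -1.e+00] shift [ 0.0005 -0.0009  0.0959] turn 0.0008 q [-0.72  0.27  1.54  0.    1.33  0.92] F [-0.4  0.3 -0.3] w 0.042702784403303794 40.930064115382265
```

Request:
move_arm([
  [0.035,0,0,0.02,0],
  [0.035,0,0,0.04,0],
  [0.035,0,0,0.06,0],
  [0.035,0,0,0.075,0],
  [0.035,0,0,0.085,0],
  [0.035,0,0,0.09,0],
  [0.035,0,0,0.094,0],
  [0.035,0,0,0.094,0],
])

```text
clock: 18.7
ee_pos: [0.5, -0.333, 0.09]
tcp_rot: [-3.14, 0.107, -0.0]
wrist_force: [0.2, -0.0, -0.3]
gripper_width: 0.042
grip_force: 41.0
```

Request:
move_arm([
  [0.035,0,0,0.0005,0],
  [0.035,0,0,0.001,0],
  [0.035,0,0,0.0015,0],
  [0.035,0,0,0.002,0],
  [0.035,0,0,0.002,0],
  [0.035,0,0,0.002,0],
  [0.035,0,0,0.002,0],
  [0.035,0,0,0.002,0],
])

```text
clock: 19.7
ee_pos: [0.4999, -0.333, 0.0879]
tcp_rot: [-3.14, 0.107, 0.0]
wrist_force: [-1.1, 0.0, -1.7]
gripper_width: 0.0423
grip_force: 41.0
```

Request:
move_arm([
  [0.035,0,0,0.0005,0],
  [0.035,0,0,0.001,0],
  [0.035,0,0,0.001,0],
  [0.035,0,0,0.001,0],
  [0.035,0,0,0.001,0],
  [0.035,0,0,0.001,0],
  [0.035,0,0,0.001,0],
  [0.035,0,0,0.001,0],
])

```text
clock: 20.7
ee_pos: [0.5, -0.333, 0.0873]
tcp_rot: [3.14, -0.107, 0.0]
wrist_force: [-1.8, 2.7, 6.0]
gripper_width: 0.0422
grip_force: 41.6
```

Contact with the tray floor. Release and rise.

Request:
move_arm([
  [0.0854,0,0,0,0],
  [0.0854,0,0,0,0],
  [0.0854,0,0,0,0],
  [0.0854,0,0,0,0],
  [0.0854,0,0,0,0],
  [0.0854,0,0,-0.005,0],
  [0.0854,0,0,-0.02,0],
  [0.0854,0,0,-0.04,0],
])

```text
clock: 21.7
ee_pos: [0.4999, -0.333, 0.1281]
tcp_rot: [-3.14, 0.107, 0.0]
wrist_force: [0.5, 0.7, 0.5]
gripper_width: 0.0854
grip_force: 0.0
```

Request:
move_arm([
  [0.0854,0,0,-0.03,0],
  [0.0854,0,0,-0.06,0],
  [0.0854,0,0,-0.09,0],
  [0.0854,-0.04,-0.02,-0.1,0],
  [0.0854,-0.08,-0.05,-0.1,0],
  [0.0854,-0.1,-0.08,-0.1,0],
  [0.0854,-0.12,-0.1,-0.1,0],
  [0.0854,-0.12,-0.1,-0.1,0],
])

```text
clock: 22.7
ee_pos: [0.3864, -0.2241, 0.2283]
tcp_rot: [3.139, -0.106, 0.002]
wrist_force: [0.6, -0.5, 0.4]
gripper_width: 0.0854
grip_force: 0.0
```

```bash
python3 go.py .5 -.333 .0875 -4
python3 - <<'E'
from h import *
c=cap('scene'); save(c['img'][100:290,90:500],'s7.png',1.9)
H,S,V=cv2.split(cv2.cvtColor(c['img'],cv2.COLOR_RGB2HSV))
b=((H>15)&(H<35)&(S>90)&(V>100)).astype(np.uint8)
for q in cv2.findContours(b,0,1)[0]:
    e=cv2.minAreaRect(q); p=dep(c,e[0][0]+5,e[0][1]-4)
    if cv2.contourArea(q)>60: print(e,p.round(3))
E
```

```text
t 22.7 pos [ 0.3864 -0.2241  0.2283] yaw -3.87 tilt [ 0.0015 -0.0012 -1.    ] shift [0.1205 0.1009 0.1411] turn 0.0023 q [-0.7  -0.08  1.83  0.    1.39  0.94] F [ 0.6 -0.5  0.4] w 0.08540947927719943 0.0
((573.938232421875, 325.60113525390625), (24.061954498291016, 9.009982109069824), 57.9946174621582) [0.625 0.59  0.003]
((308.0, 208.0), (14.0, 16.0), 0.0) [0.522 0.016 0.023]
((356.5, 179.0), (13.0, 16.0), 0.0) [0.419 0.101 0.022]
((168.0, 160.0), (20.0, 18.0), 90.0) [ 0.492 -0.322  0.031]
((60.94630813598633, 87.86241149902344), (118.7776870727539, 69.7938003540039), 8.426969528198242) [ 0.38  -0.643  0.054]
```

View pics/s7.png

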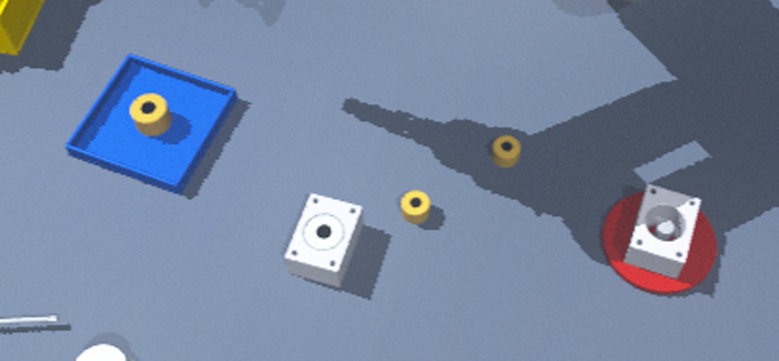

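The bushing stands upright in the tray at (150,113), and the housing sits empty on the stand at (665,228).

```bash
python3 -c "
from station import r
print(r.sign_off())"
```

```text
the job is handed in; nothing more can be done
None
```

The job is handed in at about 23 s: the housing sits flat on the ejector stand, and the large brass bushing was lifted out and stands upright in the blue tray.

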